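Walk a heavy stone block up to the stop on a gem cutter's bench

ROBOT

A 6-joint arm with a two-finger parallel gripper is mounted at the origin on the work surface. World frame = base frame: x ahead of the robot, y to its left, z up, the work surface at z = 0. Lengths are in m, angles in degrees, forces in N, time in s.
With the tool pointing down it reaches from about 0.35 to 0.875 m from the base axis. Payload 4.2 kg.
Tool frame: the origin (TCP) lies at the very end of the fingers, on their centre line; the grasp point (between the pads) lies 19 mm behind it (tcp_to_grasp is the z of the grasp point in the tool frame, in m); z points along the fingers, y is the direction in which the jaws open and shut (so a half turn about z gives the same grasp; the last joint's range is limited). The gripper opens to 87 mm and grips with 3 to 60 N. Pads are 19 mm wide; open, the fingers measure 117 mm over their backs; the gripper's body (75 mm by 190 mm) begins 51 mm behind the grasp point.
Start: joints at [14.817, 22.042, 0.453, 0, -68.411, -14.817], TCP at [0.625, 0, 0.223] pointing down, gripper open.
Joint ranges: [-179.83, 179.83], [-69.29, 118.12], [-61.27, 80.66], [-181.25, 117.63], [-171.15, -9.14], [-177.46, 177.46]. Speed limits (degrees/s): [159.86, 159.86, 180, 180, 180, 180].

INTERFACE

Orientations are given as a 3x3 rotation matrix whose columns are the frame's x, y, z axes.
In Python, from station import sense, capture, camera_params, finish_job, tcp_to_grasp gives the robot as it stands.
- The arm moves only by the shell command python3 -m inch 'ROWS'. ROWS is JSON, a list of rows, each an object of numbers: "jaw": the closure in counts, from 0 (fully open) to 255 (shut); "x", "y", "z": the shift along the world's x, y, z normalised to -1 to 1, where 1 is 0.06 m; "ax", "ay", "az": the turn, a rotation vector about the world's x, y, z normalised to -1 to 1, where 1 is 10 degrees. A call has 1 to 12 rows; each row shifts and turns the pose as measured when the row begins; what a row does not reach is not made up. A row lasts 1/8 s, in which the tool goes at most 62.5 mm and 10.7 degrees, less where a joint would pass 70% of its speed; a pose out of reach is approached as far as the arm can. A call with a number of a shift or a turn outside -1 to 1 is refused whole. A call with a gripper value outside its range is refused whole. The fingers move at their own pace and stop on an object; the grip force is fixed at half the most. Time passes only in rows, so rows that do not move let the fingers close. It gives the time, the measured TCP pose, the force and the opening at its end, in the units of the state.
- sense(): the state, without advancing time (a new reading comes with each control period).
- capture(name): name is "scene" or "side" or "wrist"; returns the picture (400x640x3 uint8, red, green, blue); there is no depth.
- camera_params(name): a dict with "vfov" (degrees; the focal length in pixels is half the picture's height over the tangent of half this angle, whatever the lens; pixels are square), "cx", "cy" (the principal point, pixels), "R" (3x3) and "t" (3): a world point X has camera coordinates R X + t. Camera axes: x right, y down, z forward; pixel columns grow to the right and rows downward; lengths in m; the calibration is good to about 2 mm. A picture is of the moment at which its call begins: read the wrist's pose just before it. camera_params takes no time and is no camera call; for the wrist camera it gives the pose at the moment of the call.
- finish_job(): hands the job in, once; it reports no verdict.
The state is a dict: "time_s": time; "joints": joint angles; "joint_velocities": joint speeds; "effort": joint torques, N m; "tcp_pos": TCP position; "ee_rot": TCP orientation; "wrist_force": force on the tool from outside, world axes, zero at the start; "moment": the same for the moment, N m; "gripper_width": opening from 0.0 (shut) to 1.0 (fully open).
Only numpy, scipy, OpenCV 4.12 (cv2) and the standard library are available. Lean on these libraries where they do the work, as an engineer would, in place of code of your own. Each camera call takes 0.05 s, during which the arm holds its last target.

TASK

Walk the heavy oblong stone block forward across the bench to the wooden stop by pushing on its near face close to alternate ends, without lifting it: first swing its left end (seen from the robot) ahead until the block stands clearly skewed to the stop, some 12 degrees or more, then its right end ahead just as far, and carry on in turn until its far face lies flat against the stop, within the stop's length. Do not disturb the square stone offcut or the grinding disc.

Things in the scene. Friction and masses are not known exactly. Their poses are not given: they have to be found in the camera images.
- block: Oblong block of sawn blue-grey stone with lighter veins, 90 (x) by 150 (y) by 40 (z) mm, about 1.1 kg, loose. Origin: centre of its underside; x from its near to its far face, y to its left end, z up. Starts nearly parallel to the stop, 65 to 85 mm short of it. Slides under 6 to 22 N; pushed on the near face 55 mm off the middle it pivots about a point 70 to 90 mm beyond its middle.
- stop: Straight brown wooden batten fixed to the bench, 45 (x) by 240 (y) by 35 (z) mm. Origin: foot of the middle of its near face, which the block must end against. Its x axis is level, pointing from that face away from the robot, y along the batten to the left, z up. A block flat against it has its origin at x = -45 mm in this frame and the same yaw.
- stop_diag (a point): Measuring mark in the middle of the stop's top (22.5 mm behind its near face, 35 mm up); its x axis is turned 45 degrees counter-clockwise (seen from above) from the stop's x axis. It serves only to tell which way the block is skewed.
- offcut: Bystander: square offcut of the same stone, 85 by 85 by 40 mm, loose; to be left alone. Origin: centre of its underside.
- disc: Bystander: pale spare grinding disc lying flat, 120 mm across, 25 mm thick, loose; to be left alone. Origin: centre of its underside.
Mind the look-alikes: they are no part of the job. What is shaped like the block but orange or pink is not meant.

How it is judged:
By the outcome, as a careful person would: the job done as asked, in the order asked, and still so for the second after the job is handed in, with the robot touching nothing.
It also fails if it takes over 64 s, if anything falls off the work surface, if the arm or the gripper's body presses on something with over 40 N, if the wrist force passes 120 N, or if a joint passes its speed limit or range.

## Working session

There is one attempt and no reset: what is moved stays moved. The work goes in short steps, Python scripts to look and compute and a shell command to move; the robot and the scene stay as the last step left them, time stands still between calls to the robot, and variables do not carry over. Pictures are saved under pics/ and viewed, and the job is handed in when it is done.

```bash
mkdir -p pics; ls
python3 - <<'E'
from station import *
import cv2
s=sense();print(s['time_s'],s['tcp_pos'],s['ee_rot'],s['gripper_width'],tcp_to_grasp)
for n in ['scene','side']:
    im=capture(n);cv2.imwrite(f'pics/{n}0.png',im[:,:,::-1]);print(camera_params(n))
E
```

```text
pics
0.0 [6.24412501e-01 1.88542537e-05 2.21475934e-01] [[-2.10288650e-04 -9.99997743e-01 -2.11431942e-03]
 [-9.99999975e-01  2.10454093e-04 -7.80264764e-05]
 [ 7.84712674e-05  2.11430296e-03 -9.99997762e-01]] 0.99966443463312 -0.0187
{'vfov': 48.213761728777705, 'cx': 313.77300691509697, 'cy': 205.36050647600305, 'R': array([[-0.59447415,  0.80389922, -0.0186151 ],
       [ 0.49070252,  0.34433469, -0.80040281],
       [-0.63703338, -0.48495326, -0.59917344]]), 't': array([ 0.21393599, -0.25022333,  1.73016807])}
{'vfov': 57.49793887407372, 'cx': 320.13809722934565, 'cy': 199.2538485887313, 'R': array([[ 0.996818  , -0.07857143,  0.01343162],
       [-0.0479472 , -0.72563515, -0.68640709],
       [ 0.06367845,  0.68357893, -0.72709346]]), 't': array([-0.50917858,  0.13395113,  1.1812556 ])}
```

View pics/scene0.png

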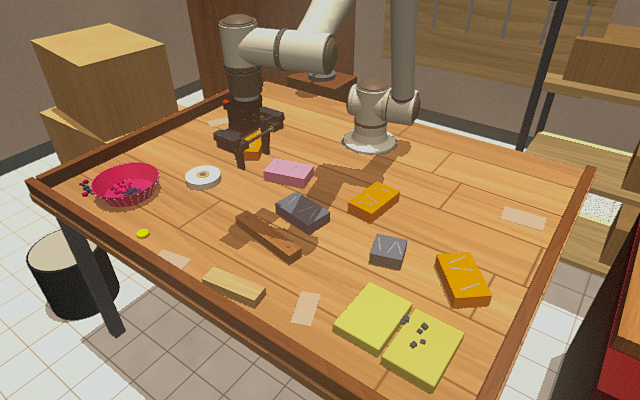

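View pics/side0.png

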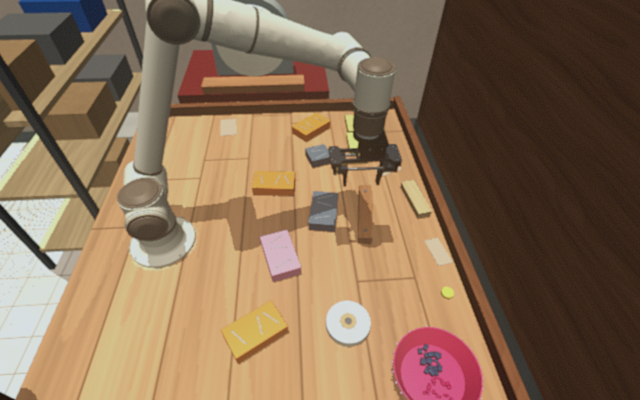

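The scene shows these candidates (scene pixels):
- Blue-grey oblong block at (302,212), with the brown stop beside it at (268,237).
- Grey square offcut at (388,251).
- Pale disc at (203,177).
- Orange look-alikes at (374,201), (463,278) and (255,145), and a pink one at (289,172).

Only the one at (302,212) is oblong and blue-grey. I'll confirm it in enlarged crops.

Run:
```python
import cv2, numpy as np
a=cv2.imread('pics/scene0.png')[150:290,200:420];b=cv2.imread('pics/side0.png')[120:290,230:420]
a=cv2.resize(a,None,fx=3,fy=3,interpolation=cv2.INTER_CUBIC);b=cv2.resize(b,None,fx=3.5,fy=3.5,interpolation=cv2.INTER_CUBIC)
cv2.imwrite('pics/ca.png',a);cv2.imwrite('pics/cb.png',b)
```

```text
(no output)
```

View pics/ca.png

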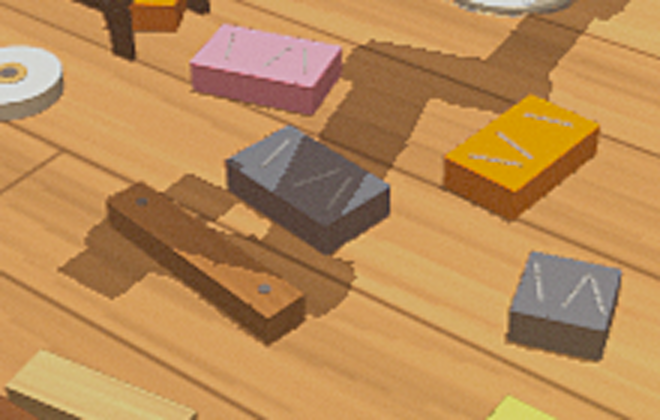

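View pics/cb.png

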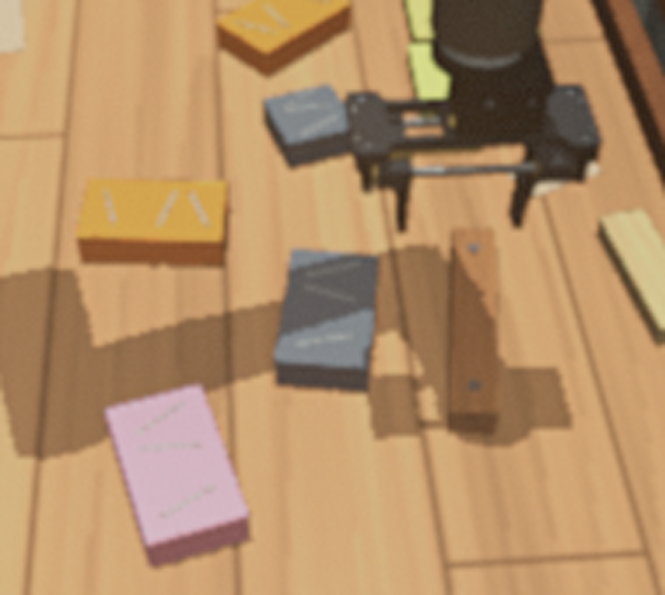

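```bash
cat > h.py <<'E'
import numpy as np, cv2
from station import *
def ray(n,uv,z):
    p=camera_params(n);f=200/np.tan(np.radians(p['vfov']/2))
    uv=np.atleast_2d(uv).astype(float)
    d=np.c_[(uv[:,0]-p['cx'])/f,(uv[:,1]-p['cy'])/f,np.ones(len(uv))]
    c=-p['R'].T@p['t'];d=d@p['R']
    return c+d*((z-c[2])/d[:,2])[:,None]
def proj(n,X):
    p=camera_params(n);f=200/np.tan(np.radians(p['vfov']/2))
    q=np.atleast_2d(X)@p['R'].T+p['t'];return q[:,:2]/q[:,2:]*f+[p['cx'],p['cy']]
def quad(P,lab):
    # P: order left-near,left-far,right-far,right-near (xy)
    P=P[:,:2];c=P.mean(0);w=[np.linalg.norm(P[i]-P[(i+1)%4])*1000 for i in range(4)]
    y=(P[0]+P[1]-P[2]-P[3]);yaw=np.degrees(np.arctan2(-y[0],y[1]))
    print(lab,'c',c.round(4),'yaw %.2f'%yaw,'sides',np.round(w,1));return c,yaw
E
python3 - <<'E'
from h import *
cb=lambda L:(np.array(L)+.5)/3.5-.5+[230,120]
ca=lambda L:(np.array(L)+.5)/3-.5+[200,150]
quad(ray('side',cb([(292,250),(378,256),(368,375),(278,362)]),.04),'block side')
quad(ray('scene',ca([(388,187),(330,240),(228,163),(292,126)]),.04),'block scene')
quad(ray('side',cb([(453,229),(495,229),(497,415),(449,412)]),.035),'stop side')
quad(ray('scene',ca([(304,297),(265,318),(108,200),(143,181)]),.035),'stop scene')
quad(ray('side',cb([(265,98),(330,86),(355,130),(290,145)]),.04),'offcut')
quad(ray('scene',ca([(621,268),(604,328),(510,312),(533,252)]),.04),'offcut scene')
quad(ray('side',cb([(107,408),(200,387),(245,513),(150,548)]),.04),'pink')
quad(ray('side',cb([(88,180),(228,180),(226,247),(80,240)]),.04),'orange')
E
```

```text
block side c [0.528  0.0723] yaw -9.34 sides [ 87.  154.6  84.7 147.1]
block scene c [0.534 0.088] yaw -12.31 sides [ 97.  160.1  88.6 143.7]
stop side c [0.6676 0.0586] yaw -9.57 sides [ 43.6 241.7  43.4 238.1]
stop scene c [0.6701 0.0659] yaw -10.11 sides [ 42.6 234.4  42.7 238.8]
offcut c [0.5315 0.3667] yaw 15.15 sides [77.9 82.6 76.6 86.6]
offcut scene c [0.5319 0.3751] yaw 20.13 sides [81.8 80.9 84.6 80. ]
pink c [ 0.3789 -0.0969] yaw 14.85 sides [ 85.8 142.4  84.2 153. ]
orange c [0.3596 0.2199] yaw -2.78 sides [148.7 100.5 148.7  90.3]
```

Run:
```python
from h import *
for n in ['side','scene']:
    p=camera_params(n);print(n,-p['R'].T@p['t'])
    a=cv2.imread(f'pics/{n}0.png')
    t=[[.6244,y,.2215] for y in(0,)]+[[.6244+s*.0435,0,.2215] for s in(-1,1)]
    for q in proj(n,t): cv2.circle(a,tuple(int(round(v*8)) for v in q),8,(0,0,255),-1,shift=3)
    c=np.array([.528,.0723]);th=np.radians(-9.5);R=np.array([[np.cos(th),-np.sin(th)],[np.sin(th),np.cos(th)]])
    for z in(0,.04):
        P=np.c_[c+np.array([[-45,75],[45,75],[45,-75],[-45,-75]])/1000@R.T,np.full(4,z)]
        q=proj(n,P);print(q.round(1).tolist());cv2.polylines(a,[np.round(q*8).astype(int)],True,(0,0,255) if z else (0,255,0),1,shift=3)
    hsv=cv2.cvtColor(a,cv2.COLOR_BGR2HSV)
    x,y=(220,100) if n=='side' else (200,120)
    cv2.imwrite(f'pics/o{n}.png',cv2.resize(a[y:y+190,x:x+240],None,fx=3.1,fy=3.1))
```

```text
side [ 0.43876043 -0.75028868  0.95766732]
[[312.7, 198.9], [337.6, 200.7], [335.1, 233.5], [308.2, 231.4]]
[[312.7, 191.1], [338.1, 192.9], [335.7, 225.9], [308.0, 223.8]]
scene [1.35213945 0.75322824 0.84037374]
[[328.0, 220.7], [306.1, 234.6], [272.8, 212.3], [294.5, 200.0]]
[[328.0, 210.1], [305.7, 223.9], [271.8, 201.9], [293.9, 189.7]]
```

View pics/oside.png

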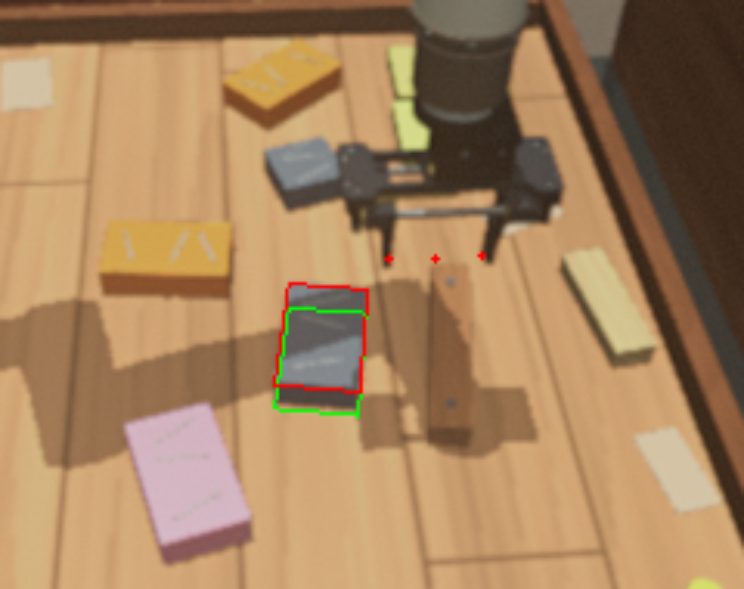

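View pics/oscene.png

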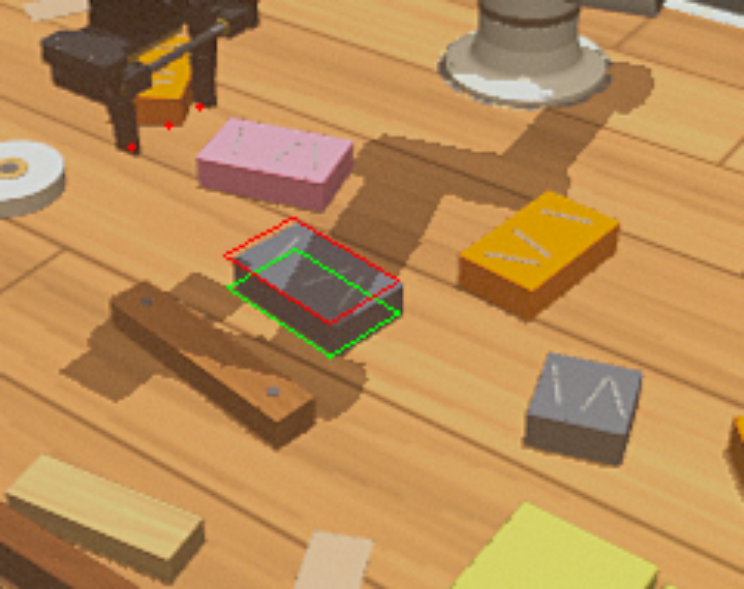

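Run:
```python
from h import *
print(camera_params('wrist'))
im=capture('wrist');cv2.imwrite('pics/w0.png',im[:,:,::-1])
```

```text
{'vfov': 60.3625767847782, 'cx': 319.24707839091764, 'cy': 202.1572592110953, 'R': array([[-9.99997758e-01,  3.99778932e-05,  2.11718296e-03],
       [ 5.53423601e-04,  9.70006238e-01,  2.43079396e-01],
       [-2.04396287e-03,  2.43080022e-01, -9.70004085e-01]]), 't': array([ 0.62479772, -0.0297136 ,  0.38860983])}
```

View pics/w0.png

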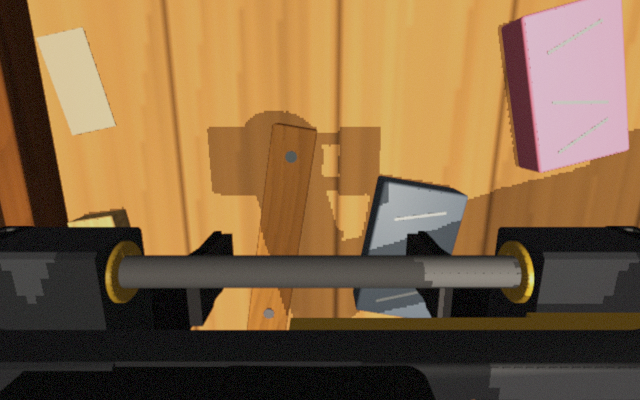

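The wrist view shows the block on the right at (410,245) and the stop at (285,220). The gripper hides the lower part, so I'll move left and up for a clean wrist view and close the jaws on the way.

```bash
python3 -m inch '[{"jaw":255,"y":0.8,"z":0.3,"x":-0.1},{"jaw":255,"y":0.8,"z":0.3,"x":-0.1},{"jaw":255,"y":0.8,"z":0.3,"x":-0.1},{"jaw":255,"y":0.8,"z":0.3,"x":-0.1},{"jaw":255,"y":0.8,"z":0.3,"x":-0.1},{"jaw":255}]'
python3 - <<'E'
from h import *
np.save('wp.npy',camera_params('wrist'),allow_pickle=True)
im=capture('wrist');cv2.imwrite('pics/w1.png',im[:,:,::-1])
E
```

```text
$[0]: bad value
```

View pics/w1.png

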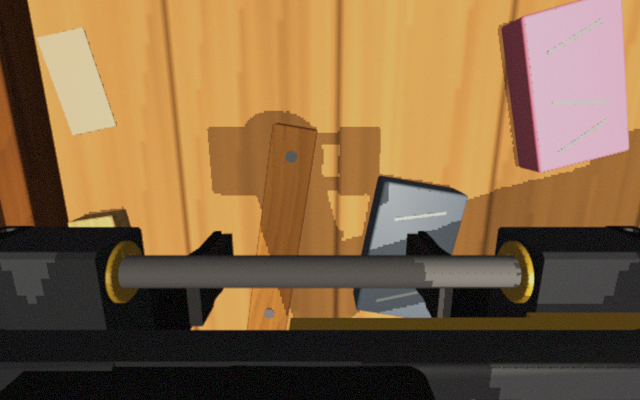

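The call was refused because each row probably needs all seven numbers, so I'll write them out in full.

```bash
python3 -m inch '[{"jaw":255,"x":-0.1,"y":0.8,"z":0.3,"ax":0,"ay":0,"az":0},{"jaw":255,"x":-0.1,"y":0.8,"z":0.3,"ax":0,"ay":0,"az":0},{"jaw":255,"x":-0.1,"y":0.8,"z":0.3,"ax":0,"ay":0,"az":0},{"jaw":255,"x":-0.1,"y":0.8,"z":0.3,"ax":0,"ay":0,"az":0},{"jaw":255,"x":-0.1,"y":0.8,"z":0.3,"ax":0,"ay":0,"az":0},{"jaw":255,"x":0,"y":0,"z":0,"ax":0,"ay":0,"az":0}]'
python3 - <<'E'
from h import *
im=capture('wrist');cv2.imwrite('pics/w2.png',im[:,:,::-1])
E
```

```text
time_s: 0.95
tcp_pos: [0.5918, 0.2461, 0.3118]
ee_rot: [[-0.003, -1.0, -0.006], [-1.0, 0.003, -0.001], [0.001, 0.006, -1.0]]
wrist_force: [-0.2, -0.1, -0.5]
gripper_width: 0.402
```

View pics/w2.png

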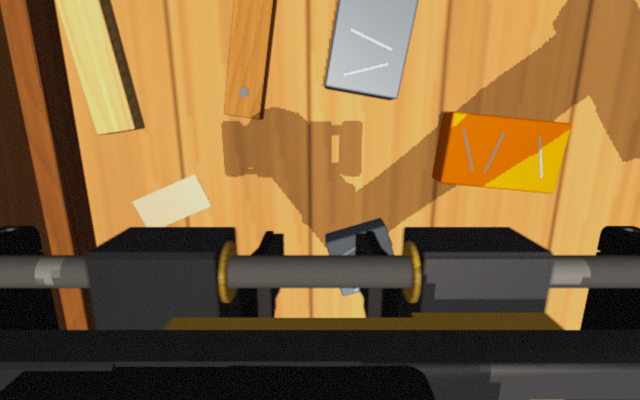

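The block's left end is at about (365,50) and cut off at the top. I went about 90 mm too far left, so I'll come back.

```bash
python3 -m inch '[{"jaw":255,"x":-0.2,"y":-0.7,"z":0.4,"ax":0,"ay":0,"az":0},{"jaw":255,"x":-0.2,"y":-0.7,"z":0.3,"ax":0,"ay":0,"az":0},{"jaw":255,"x":0,"y":0,"z":0,"ax":0,"ay":0,"az":0}]'
python3 - <<'E'
from h import *
im=capture('wrist');cv2.imwrite('pics/w3.png',im[:,:,::-1])
cv2.imwrite('pics/w3c.png',cv2.resize(im[0:250,150:500,::-1],None,fx=2.2,fy=2.2))
E
```

```text
time_s: 1.38
tcp_pos: [0.566, 0.1558, 0.3507]
ee_rot: [[-0.006, -1.0, -0.014], [-1.0, 0.007, -0.005], [0.006, 0.014, -1.0]]
wrist_force: [-0.0, 0.5, -1.0]
gripper_width: 0.038
```

View pics/w3c.png

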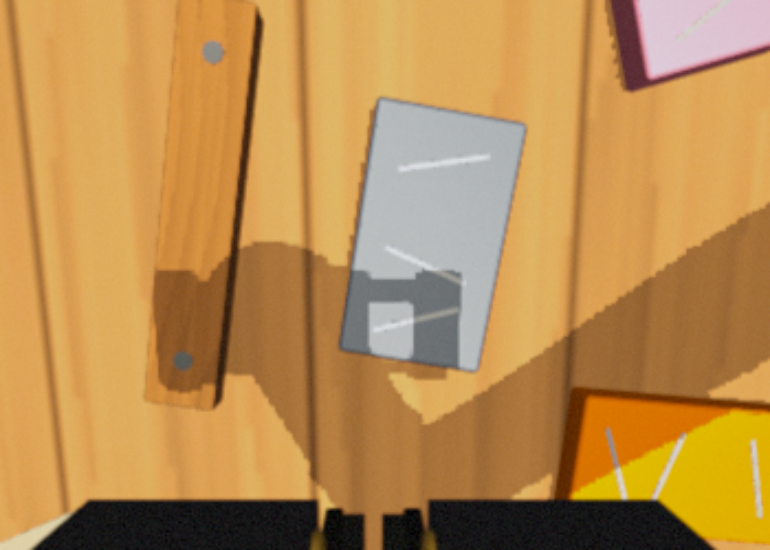

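```bash
cat >> h.py <<'E'
def blockmask(im,roi):
    h=cv2.cvtColor(im,cv2.COLOR_RGB2HSV);m=((h[:,:,1]<70)&(h[:,:,2]>60)).astype(np.uint8)
    k=np.zeros_like(m);x0,y0,x1,y1=roi;k[y0:y1,x0:x1]=1
    m=cv2.morphologyEx(m*k,cv2.MORPH_CLOSE,np.ones((5,5)));m=cv2.morphologyEx(m,cv2.MORPH_OPEN,np.ones((5,5)))
    cs,_=cv2.findContours(m,cv2.RETR_EXTERNAL,cv2.CHAIN_APPROX_NONE)
    return max(cs,key=cv2.contourArea)[:,0,:]
S0=None
def rel(c,yaw,so,sy):
    t=np.radians(sy);ex=np.array([np.cos(t),np.sin(t)]);ey=np.array([-ex[1],ex[0]])
    d=np.array(c)-so;print('in stop frame x %.1f y %.1f mm, yaw %.1f, gap if flat %.1f'%(d@ex*1000,d@ey*1000,yaw-sy,-d@ex*1000-45))
def rectmeas(n,cont,z=.04):
    P=ray(n,cont,z)[:,:2].astype(np.float32)
    (c,wh,a)=cv2.minAreaRect((P*1000).astype(np.float32))
    # yaw: direction of long side
    b=cv2.boxPoints((c,wh,a));e=[b[1]-b[0],b[2]-b[1]];l=max(e,key=np.linalg.norm)
    if l[1]<0:l=-l
    yaw=np.degrees(np.arctan2(-l[0],l[1]))
    print('rect c',np.round(np.array(c)/1000,4),'yaw %.2f'%yaw,np.round(wh,1));return np.array(c)/1000,yaw
E
python3 - <<'E'
from h import *
cw=lambda L:(np.array(L)+.5)/2.2-.5+[150,0]
im=cv2.imread('pics/w3.png')[:,:,::-1].copy()
quad(ray('wrist',cw([(477,370),(342,350),(379,98),(525,124)]),.04),'block')
ct=blockmask(im,(270,20,420,200))
c,yaw=rectmeas('wrist',ct)
e=ray('wrist',cw([(213,408),(256,14)]),.035)[:,:2];d=e[0]-e[1];s=ray('wrist',cw([(182,361),(212,52)]),.035)[:,:2];print('near edge',e,np.degrees(np.arctan2(-d[0],d[1])),np.linalg.norm(d));d=s[0]-s[1]
print('screws',s,s.mean(0),np.degrees(np.arctan2(-d[0],d[1])))
f=ray('wrist',cw([(146,402)]),.035)[0,:2];print('width',np.linalg.norm(f-e[0]))
ya=np.degrees(np.arctan2(-d[0],d[1]));t=np.radians(ya);so=s.mean(0)-.0225*np.array([np.cos(t),np.sin(t)]);print(so,ya)
rel(c,yaw,so,ya)
c=ray('wrist',cw([(645,80),(570,390)]),.04);print(c)
E
```

```text
block c [0.527  0.0805] yaw -9.37 sides [ 85.4 146.8  86.2 145.8]
rect c [0.5278 0.0805] yaw -9.79 [147.7  88.3]
near edge [[ 0.66409561  0.18304681]
 [ 0.6271246  -0.04398367]] -9.249199048054408 0.23002107151346698
screws [[ 0.68183075  0.15286454]
 [ 0.65311397 -0.02434272]] [0.66747236 0.06426091] -9.204873160312298
width 0.042455326892676205
[0.6452621  0.06786013] -9.204873160312298
in stop frame x -117.9 y -6.3 mm, yaw -0.6, gap if flat 72.9
[[ 0.40426426 -0.00794065  0.04      ]
 [ 0.4374527   0.17246284  0.04      ]]
```

The block's mask rectangle comes out at 148×88 mm (true size 150×90). In the stop frame it sits at x = -118 and y = -6 with yaw about -0.5°, so the gap is 73 mm. The stop origin is (0.6455, 0.0675) with yaw -9.3°. Next I'll go behind the left end.

```bash
python3 -m inch '[{"jaw":255,"x":-0.5,"y":0,"z":-0.5,"ax":0.03,"ay":-0.08,"az":-0.45},{"jaw":255,"x":-0.6,"y":0.03,"z":-0.8,"ax":0,"ay":0,"az":-0.45},{"jaw":255,"x":-0.6,"y":0.03,"z":-0.8,"ax":0,"ay":0,"az":0},{"jaw":255,"x":0,"y":0,"z":-0.8,"ax":0,"ay":0,"az":0},{"jaw":255,"x":0,"y":0,"z":-0.8,"ax":0,"ay":0,"az":0},{"jaw":255,"x":0,"y":0,"z":-0.5,"ax":0,"ay":0,"az":0},{"jaw":255,"x":0,"y":0,"z":0,"ax":0,"ay":0,"az":0}]'; python3 -c "
from station import *
s=sense();print(s['tcp_pos'],s['ee_rot'].round(3))"
```

```text
time_s: 2.3
tcp_pos: [0.4577, 0.1577, 0.0835]
ee_rot: [[-0.171, -0.985, -0.01], [-0.985, 0.171, -0.004], [0.006, 0.009, -1.0]]
wrist_force: [-0.2, -0.3, -0.5]
gripper_width: 0.004
[0.45770574 0.15769823 0.08348774] [[-0.171 -0.985 -0.01 ]
 [-0.985  0.171 -0.004]
 [ 0.006  0.009 -1.   ]]
```

```bash
python3 -m inch '[{"jaw":255,"x":0.12,"y":0,"z":-0.45,"ax":0,"ay":0,"az":0},{"jaw":255,"x":0.02,"y":0.02,"z":-0.45,"ax":0,"ay":0,"az":0},{"jaw":255,"x":0,"y":0,"z":-0.18,"ax":0,"ay":0,"az":0},{"jaw":255,"x":0,"y":0,"z":0,"ax":0,"ay":0,"az":0}]'
python3 - <<'E'
from h import *
im=capture('side');cv2.imwrite('pics/s1.png',cv2.resize(im[120:290,230:420,::-1],None,fx=3.5,fy=3.5))
E
```

```text
time_s: 2.8
tcp_pos: [0.4699, 0.1612, 0.0205]
ee_rot: [[-0.17, -0.986, -0.004], [-0.986, 0.17, -0.001], [0.002, 0.004, -1.0]]
wrist_force: [-0.2, -0.9, 0.3]
gripper_width: 0.008
```

View pics/s1.png

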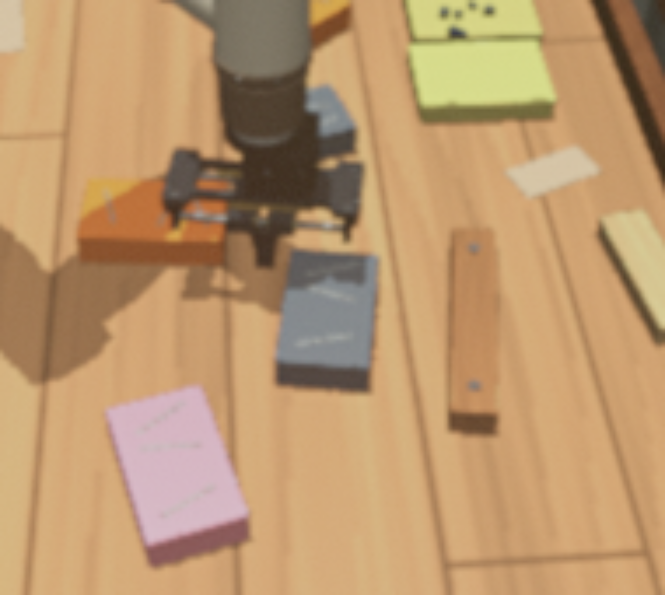

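The finger stands behind the left end, about 10 mm off the near face, with all bystanders clear. Starting the left push.

```bash
python3 -m inch '[{"jaw":255,"x":0.066,"y":-0.04,"z":0,"ax":0,"ay":0,"az":0},{"jaw":255,"x":0.066,"y":-0.011,"z":0,"ax":0,"ay":0,"az":0},{"jaw":255,"x":0.066,"y":-0.011,"z":0,"ax":0,"ay":0,"az":0},{"jaw":255,"x":0.066,"y":-0.011,"z":0,"ax":0,"ay":0,"az":0}]';python3 -m inch '[{"jaw":255,"x":0.066,"y":-0.011,"z":0,"ax":0,"ay":0,"az":0},{"jaw":255,"x":0.066,"y":-0.011,"z":0,"ax":0,"ay":0,"az":0},{"jaw":255,"x":0.066,"y":-0.011,"z":0,"ax":0,"ay":0,"az":0}]'
python3 - <<'E'
from h import *
im=capture('side');cv2.imwrite('pics/s2.png',cv2.resize(im[120:290,230:420,::-1],None,fx=3.5,fy=3.5))
E
```

```text
time_s: 3.35
tcp_pos: [0.4877, 0.1579, 0.0239]
ee_rot: [[-0.17, -0.986, 0.0], [-0.986, 0.17, 0.003], [-0.003, 0.0, -1.0]]
wrist_force: [-3.9, 4.6, 1.4]
gripper_width: 0.006
time_s: 3.72
tcp_pos: [0.4965, 0.1568, 0.0238]
ee_rot: [[-0.172, -0.985, -0.006], [-0.985, 0.172, 0.003], [-0.002, 0.007, -1.0]]
wrist_force: [-5.3, 4.3, 2.8]
gripper_width: 0.003
```

View pics/s2.png

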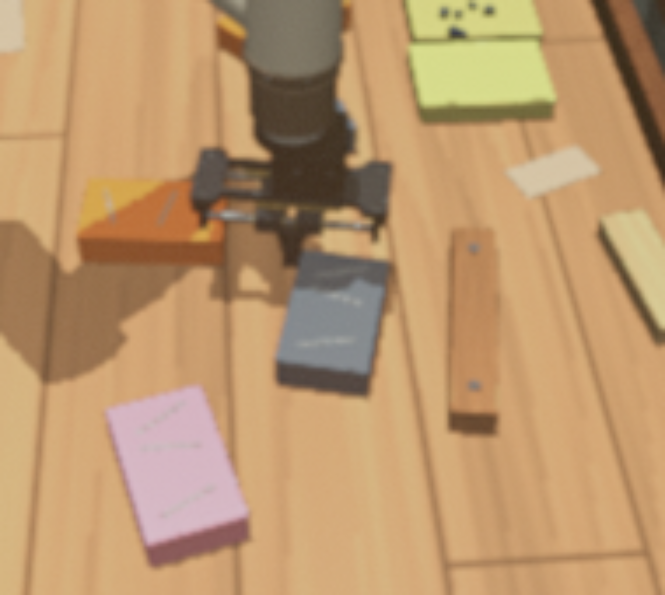

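```bash
cat >> h.py <<'E'
SO=np.array([.6455,.0675]);SY=-9.3
def side(L):
    c,y=quad(ray('side',(np.array(L)+.5)/3.5-.5+[230,120],.04),'blk');rel(c,y,SO,SY)
    t=np.radians(y);ex=np.array([np.cos(t),np.sin(t)]);ey=np.array([-ex[1],ex[0]])
    d=sense()['tcp_pos'][:2]-c;print('tcp local',d@ex*1000,d@ey*1000)
E
python3 -c "
from h import *
side([(305,252),(390,260),(370,377),(278,365)])"
```

```text
blk c [0.5344 0.0682] yaw -13.75 sides [ 86.  152.8  86.2 149.6]
in stop frame x -109.7 y -17.2 mm, yaw -4.4, gap if flat 64.7
tcp local -57.41610313888601 77.09177252766214
```

```bash
python3 -m inch '[{"jaw":255,"x":0.08,"y":-0.03,"z":-0.05,"ax":0,"ay":0,"az":0},{"jaw":255,"x":0.08,"y":-0.03,"z":-0.03,"ax":0,"ay":0,"az":0},{"jaw":255,"x":0.08,"y":-0.03,"z":-0.02,"ax":0,"ay":0,"az":0},{"jaw":255,"x":0.08,"y":-0.03,"z":0,"ax":0,"ay":0,"az":0},{"jaw":255,"x":0.08,"y":-0.03,"z":-0.01,"ax":0,"ay":0,"az":0}]'
python3 - <<'E'
from h import *
im=capture('side');cv2.imwrite('pics/s3.png',cv2.resize(im[120:290,230:420,::-1],None,fx=3.5,fy=3.5))
E
```

```text
time_s: 4.4
tcp_pos: [0.5154, 0.1503, 0.0182]
ee_rot: [[-0.173, -0.985, -0.017], [-0.985, 0.173, 0.005], [-0.002, 0.018, -1.0]]
wrist_force: [-6.3, 6.7, 8.1]
gripper_width: 0.003
```

View pics/s3.png

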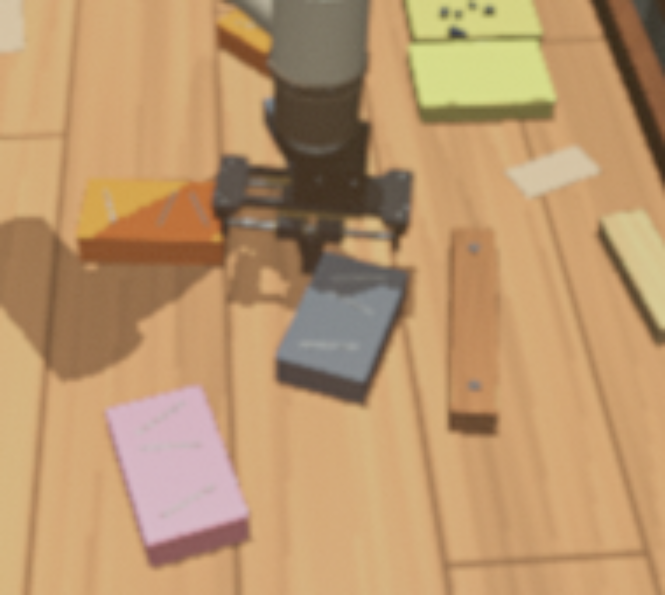

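```bash
python3 -c "
from h import *
side([(323,254),(408,268),(366,384),(279,363)])"
```

```text
blk c [0.5422 0.0628] yaw -21.22 sides [ 86.8 155.2  83.9 148.5]
in stop frame x -101.2 y -21.4 mm, yaw -11.9, gap if flat 56.2
tcp local -56.0370521098999 72.05874149092372
```

```bash
python3 -m inch '[{"jaw":255,"x":0.09,"y":-0.03,"z":0.02,"ax":0,"ay":0,"az":0},{"jaw":255,"x":0.08,"y":-0.03,"z":0.01,"ax":0,"ay":0,"az":0},{"jaw":255,"x":0,"y":0,"z":0.01,"ax":0,"ay":0,"az":0}]'; python3 -m inch '[{"jaw":255,"x":-0.3,"y":0.1,"z":0.05,"ax":0,"ay":0,"az":0},{"jaw":255,"x":-0.4,"y":0,"z":0.5,"ax":0,"ay":0,"az":0},{"jaw":255,"x":0,"y":0,"z":1,"ax":0,"ay":0,"az":0},{"jaw":255,"x":0.3,"y":0,"z":1,"ax":0,"ay":0,"az":0},{"jaw":255,"x":0.5,"y":-0.2,"z":1,"ax":0,"ay":0,"az":0},{"jaw":255,"x":0.4,"y":-0.1,"z":1,"ax":0,"ay":0,"az":0},{"jaw":255,"x":0.4,"y":0,"z":1,"ax":0,"ay":0,"az":0},{"jaw":255,"x":0,"y":0,"z":0,"ax":0,"ay":0,"az":0}]'
cat >> h.py <<'E'
def wlook(name,hi=None):
    im=capture('wrist');cv2.imwrite(f'pics/{name}.png',im[:,:,::-1])
    ct=blockmask(im,hi or (150,0,520,225));c,y=rectmeas('wrist',ct);rel(c,y,SO,SY)
    b=im[:,:,::-1].copy();cv2.drawContours(b,[ct[:,None,:]],-1,(0,0,255),1)
    so=[[SO[0],SO[1],.0]]
    t=np.radians(SY);ey=np.array([-np.sin(t),np.cos(t)])
    e=proj('wrist',[[*(SO+k*ey),.035] for k in(.12,-.12)]);cv2.line(b,*[tuple(map(int,q)) for q in e],(255,0,0),1)
    cv2.imwrite(f'pics/{name}d.png',b)
E
python3 -c "
from h import *
wlook('w4')"
```

```text
time_s: 4.82
tcp_pos: [0.5253, 0.147, 0.0198]
ee_rot: [[-0.174, -0.985, -0.02], [-0.985, 0.174, 0.005], [-0.001, 0.02, -1.0]]
wrist_force: [-0.6, 0.2, -0.5]
gripper_width: 0.003
time_s: 5.82
tcp_pos: [0.5654, 0.1331, 0.3515]
ee_rot: [[-0.172, -0.985, -0.016], [-0.985, 0.172, 0.001], [0.002, 0.016, -1.0]]
wrist_force: [-0.1, 1.0, -1.2]
gripper_width: 0.008
rect c [0.542  0.0639] yaw -28.54 [146.8  88. ]
in stop frame x -101.6 y -20.3 mm, yaw -19.2, gap if flat 56.6
```

View pics/w4d.png

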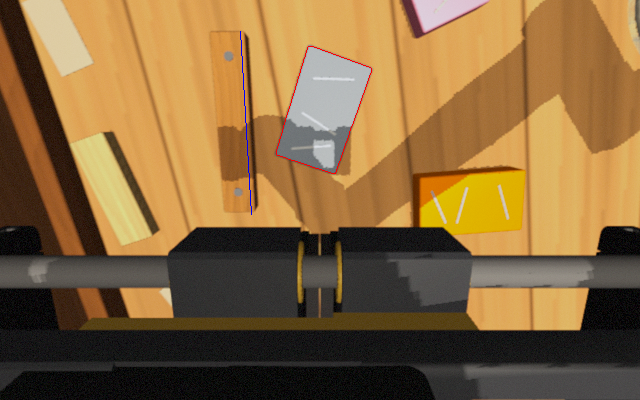

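```bash
python3 -c "
from h import *
s=ray('wrist',[(228.5,56),(238.5,191)],.035)[:,:2];d=s[1]-s[0];print(s.mean(0),np.degrees(np.arctan2(-d[0],d[1])),np.linalg.norm(d))
t=np.radians(-9.3);print(s.mean(0)-.0225*np.array([np.cos(t),np.sin(t)]))
c=np.array([.542,.0639])
for y in (-28.5,-9.3):
  t=np.radians(y);ex=np.array([np.cos(t),np.sin(t)]);ey=np.array([-ex[1],ex[0]])
  for L in [(-78,-66),(-62,-66),(-78,66)]: print(y,L,c+ex*L[0]/1000+ey*L[1]/1000)
"
```

```text
[0.66185081 0.06201255] -8.968358208248597 0.17685511992303754
[0.63964655 0.06564864]
-28.5 (-78, -66) [0.44195979 0.04311645]
-28.5 (-62, -66) [0.45602086 0.03548191]
-28.5 (-78, 66) [0.50494474 0.15912031]
-9.3 (-78, -66) [0.4543594  0.01137262]
-9.3 (-62, -66) [0.47014909 0.00878696]
-9.3 (-78, 66) [0.47569111 0.14163758]
```

The block's left end is now ahead. The wrist view gives a skew of about -19°, with the stop at (240,120) and the block's outline at (324,110). The gap is about 50 mm measured against the stop in the same view. Now I'll go behind the right end.

```bash
python3 -m inch '[{"jaw":255,"x":-0.6,"y":-0.4,"z":-0.6,"ax":0,"ay":-0.09,"az":0},{"jaw":255,"x":-0.8,"y":-0.5,"z":-0.9,"ax":0,"ay":0,"az":0},{"jaw":255,"x":-0.6,"y":-0.4,"z":-0.9,"ax":0,"ay":0,"az":0},{"jaw":255,"x":-0.2,"y":-0.2,"z":-0.9,"ax":0,"ay":0,"az":0},{"jaw":255,"x":0,"y":0,"z":-0.9,"ax":0,"ay":0,"az":0},{"jaw":255,"x":0,"y":0,"z":-0.5,"ax":0,"ay":0,"az":0},{"jaw":255,"x":0,"y":0,"z":0,"ax":0,"ay":0,"az":0}]'
```

```text
time_s: 6.75
tcp_pos: [0.4262, 0.0454, 0.0705]
ee_rot: [[-0.171, -0.985, -0.02], [-0.985, 0.171, -0.006], [0.01, 0.019, -1.0]]
wrist_force: [-1.3, -0.8, 0.4]
gripper_width: 0.006
```

```bash
python3 -m inch '[{"jaw":255,"x":0.1,"y":0,"z":-0.4,"ax":0.03,"ay":-0.1,"az":0},{"jaw":255,"x":0.1,"y":0,"z":-0.4,"ax":0,"ay":0,"az":0},{"jaw":255,"x":0.05,"y":0,"z":-0.15,"ax":0,"ay":0,"az":0},{"jaw":255,"x":0,"y":0,"z":0,"ax":0,"ay":0,"az":0}]'
python3 - <<'E'
from h import *
im=capture('side');cv2.imwrite('pics/s4.png',cv2.resize(im[120:290,230:420,::-1],None,fx=3.5,fy=3.5))
E
```

```text
time_s: 7.25
tcp_pos: [0.4418, 0.0463, 0.0158]
ee_rot: [[-0.168, -0.986, 0.003], [-0.986, 0.168, 0.0], [-0.001, -0.003, -1.0]]
wrist_force: [0.4, -0.0, 1.2]
gripper_width: 0.006
```

View pics/s4.png

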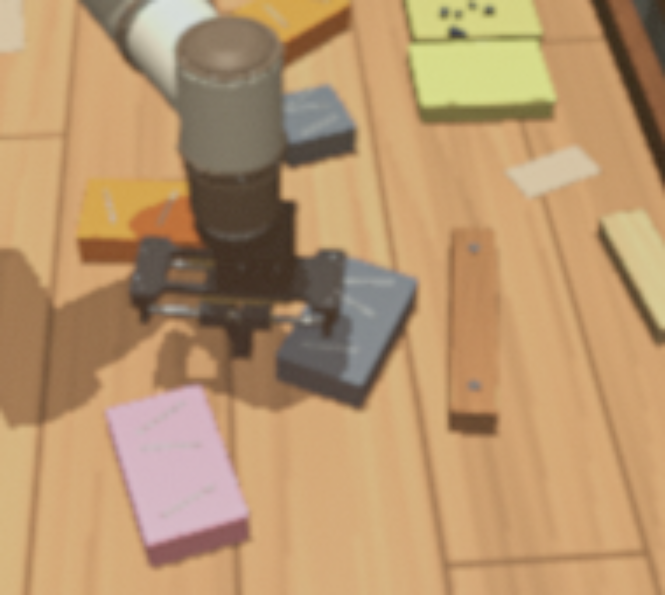

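```bash
python3 -m inch '[{"jaw":255,"x":0.1,"y":-0.05,"z":0,"ax":0,"ay":0,"az":0},{"jaw":255,"x":0.1,"y":-0.05,"z":0,"ax":0,"ay":0,"az":0},{"jaw":255,"x":0.1,"y":-0.04,"z":0,"ax":0,"ay":0,"az":0},{"jaw":255,"x":0.1,"y":-0.03,"z":0,"ax":0,"ay":0,"az":0},{"jaw":255,"x":0.1,"y":-0.02,"z":0,"ax":0,"ay":0,"az":0},{"jaw":255,"x":0.1,"y":-0.02,"z":0,"ax":0,"ay":0,"az":0}]';python3 -m inch '[{"jaw":255,"x":0.1,"y":-0.02,"z":0,"ax":0,"ay":0,"az":0},{"jaw":255,"x":0.1,"y":-0.02,"z":0,"ax":0,"ay":0,"az":0},{"jaw":255,"x":0.1,"y":-0.02,"z":0,"ax":0,"ay":0,"az":0},{"jaw":255,"x":0.1,"y":-0.02,"z":0,"ax":0,"ay":0,"az":0}]'
python3 - <<'E'
from h import *
im=capture('side');cv2.imwrite('pics/s5.png',cv2.resize(im[120:290,230:420,::-1],None,fx=3.5,fy=3.5))
E
```

```text
time_s: 8.05
tcp_pos: [0.473, 0.0309, 0.0173]
ee_rot: [[-0.171, -0.985, -0.01], [-0.985, 0.171, -0.002], [0.004, 0.009, -1.0]]
wrist_force: [-8.0, 1.5, 6.8]
gripper_width: 0.003
time_s: 8.55
tcp_pos: [0.4833, 0.0216, 0.0167]
ee_rot: [[-0.177, -0.983, -0.042], [-0.984, 0.177, -0.01], [0.018, 0.039, -0.999]]
wrist_force: [-9.9, 3.4, 11.3]
gripper_width: 0.005
```

View pics/s5.png

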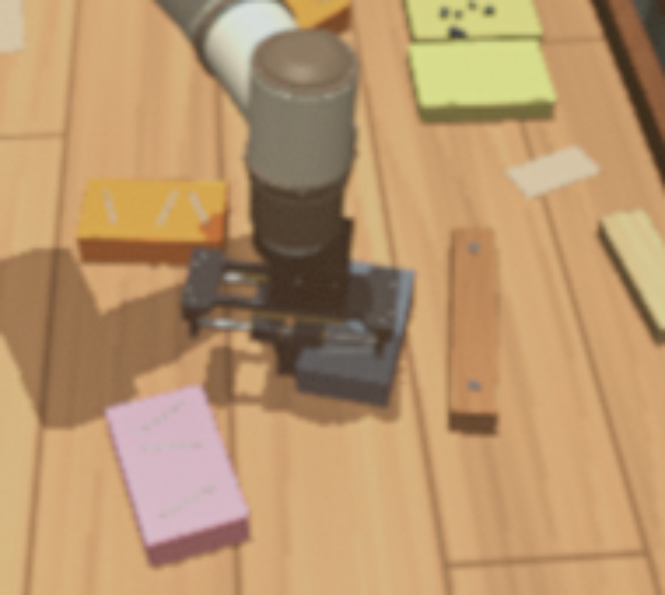

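```bash
python3 -c "
from h import *
f=lambda L:(np.array(L)+.5)/3.5-.5+[230,120]
a=ray('side',f([(299,390),(388,403)]),0);print(a);b=ray('side',f([(299,374),(390,386),(413,270)]),.04);print(b)
d=b[2]-b[1];print(np.degrees(np.arctan2(-d[0],d[1])),np.linalg.norm(d))
d=b[1]-b[0];print(np.degrees(np.arctan2(d[1],d[0])))
"
```

```text
[[ 0.49428509  0.00561648  0.        ]
 [ 0.57721134 -0.01569651  0.        ]]
[[ 0.49326274 -0.00722445  0.04      ]
 [ 0.57555571 -0.02697948  0.04      ]
 [ 0.61583374  0.1179365   0.04      ]]
-15.532770952068844 0.15040930905779873
-13.498837942617312
```

```bash
python3 -m inch '[{"jaw":255,"x":0.14,"y":-0.025,"z":0,"ax":0.02,"ay":-0.1,"az":0},{"jaw":255,"x":0.14,"y":-0.025,"z":0,"ax":0.02,"ay":-0.1,"az":0},{"jaw":255,"x":0.14,"y":-0.025,"z":0,"ax":0.02,"ay":-0.08,"az":0},{"jaw":255,"x":0.14,"y":-0.025,"z":0,"ax":0.01,"ay":-0.06,"az":0}]';python3 -m inch '[{"jaw":255,"x":0.14,"y":-0.02,"z":0,"ax":0,"ay":-0.06,"az":0},{"jaw":255,"x":0.14,"y":-0.02,"z":0,"ax":0,"ay":-0.06,"az":0},{"jaw":255,"x":0.14,"y":-0.02,"z":0,"ax":0,"ay":-0.06,"az":0}]'
python3 - <<'E'
from h import *
im=capture('side');cv2.imwrite('pics/s6.png',cv2.resize(im[120:290,230:420,::-1],None,fx=3.5,fy=3.5))
E
```

```text
time_s: 9.1
tcp_pos: [0.5008, 0.0102, 0.0159]
ee_rot: [[-0.182, -0.983, -0.019], [-0.983, 0.182, -0.007], [0.011, 0.017, -1.0]]
wrist_force: [-9.2, 2.5, 9.8]
gripper_width: 0.005
time_s: 9.48
tcp_pos: [0.5131, 0.0027, 0.0156]
ee_rot: [[-0.185, -0.983, -0.016], [-0.983, 0.185, -0.014], [0.017, 0.013, -1.0]]
wrist_force: [-9.6, 2.1, 10.0]
gripper_width: 0.0
```

View pics/s6.png

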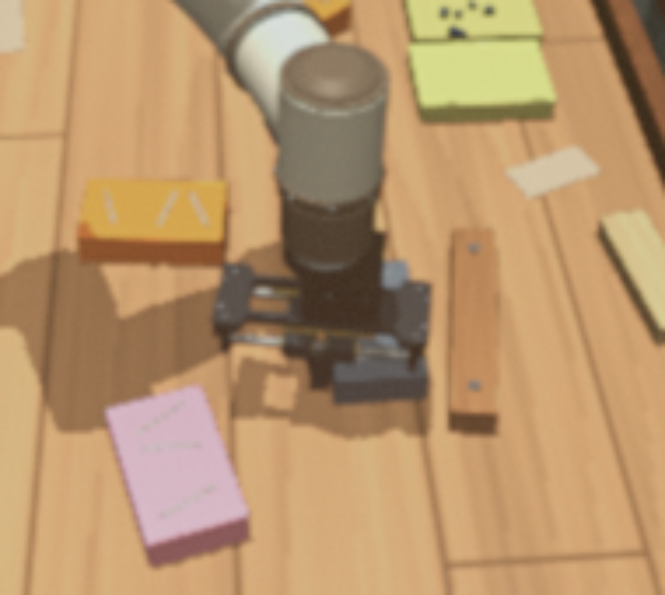

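```bash
python3 -c "
from h import *
f=lambda L:(np.array(L)+.5)/3.5-.5+[230,120]
a=ray('side',f([(335,403),(427,396)]),0);print(a);b=ray('side',f([(333,372),(428,362)]),.04);print(b)
for q in(a,b):
  d=q[1]-q[0];print(np.degrees(np.arctan2(d[1],d[0]))+9.3,np.linalg.norm(d))
"
```

```text
[[ 5.27162469e-01 -1.22755077e-02  0.00000000e+00]
 [ 6.15240673e-01 -9.89194148e-03  1.11022302e-16]]
[[ 0.52481607 -0.0069827   0.04      ]
 [ 0.61433585 -0.00102456  0.04      ]]
10.850156065112536 0.08811045062943193
13.107802512166113 0.08971783303649565
```

```bash
python3 -m inch '[{"jaw":255,"x":0.14,"y":0.03,"z":0,"ax":0.03,"ay":-0.06,"az":0},{"jaw":255,"x":0.14,"y":0.03,"z":0,"ax":0.03,"ay":-0.06,"az":0},{"jaw":255,"x":0.1,"y":0.02,"z":0,"ax":0.02,"ay":-0.06,"az":0}]'
python3 - <<'E'
from h import *
im=capture('side');cv2.imwrite('pics/s7.png',cv2.resize(im[120:290,230:420,::-1],None,fx=3.5,fy=3.5))
E
```

```text
time_s: 9.9
tcp_pos: [0.5185, 0.001, 0.0149]
ee_rot: [[-0.189, -0.982, -0.023], [-0.982, 0.189, -0.011], [0.015, 0.021, -1.0]]
wrist_force: [-9.8, 1.2, 11.0]
gripper_width: 0.008
```

View pics/s7.png

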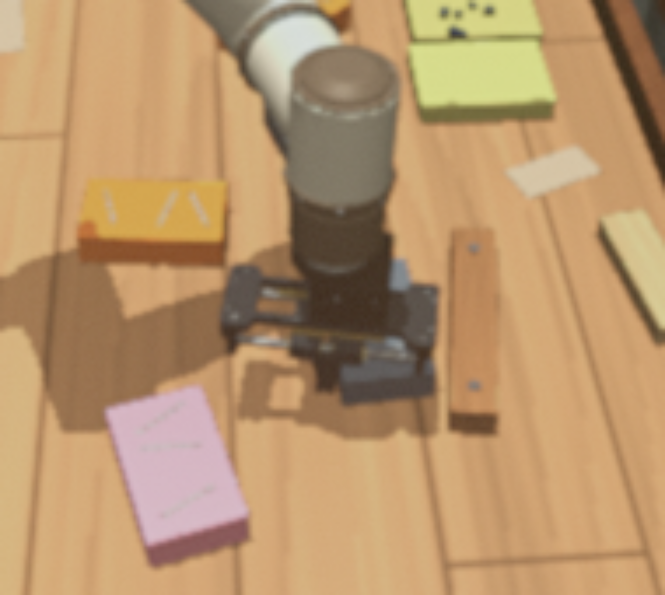

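```bash
python3 -m inch '[{"jaw":255,"x":0.14,"y":0.02,"z":0.01,"ax":0.03,"ay":-0.08,"az":0},{"jaw":255,"x":0.12,"y":0.01,"z":0.01,"ax":0.03,"ay":-0.08,"az":0}]'; python3 -m inch '[{"jaw":255,"x":-0.3,"y":0,"z":0,"ax":0,"ay":0,"az":0},{"jaw":255,"x":-0.6,"y":0,"z":0.3,"ax":0,"ay":0,"az":0},{"jaw":255,"x":0,"y":0.4,"z":1,"ax":0,"ay":0,"az":0},{"jaw":255,"x":0.2,"y":0.7,"z":1,"ax":0,"ay":0,"az":0},{"jaw":255,"x":0.5,"y":0.7,"z":1,"ax":0,"ay":0,"az":0},{"jaw":255,"x":0.5,"y":0.7,"z":1,"ax":0,"ay":0,"az":0},{"jaw":255,"x":0.5,"y":0.5,"z":1,"ax":0,"ay":0,"az":0},{"jaw":255,"x":0,"y":0,"z":0,"ax":0,"ay":0,"az":0},{"jaw":255,"x":0,"y":0,"z":0,"ax":0,"ay":0,"az":0},{"jaw":255,"x":0,"y":0,"z":0,"ax":0,"ay":0,"az":0}]'; python3 -c "
from h import *
wlook('w5')"
```

```text
time_s: 10.2
tcp_pos: [0.5249, -0.0005, 0.015]
ee_rot: [[-0.191, -0.981, -0.016], [-0.981, 0.192, -0.005], [0.008, 0.014, -1.0]]
wrist_force: [-6.9, -0.6, 4.8]
gripper_width: 0.006
time_s: 11.45
tcp_pos: [0.5518, 0.1511, 0.2934]
ee_rot: [[-0.194, -0.981, -0.02], [-0.981, 0.195, -0.006], [0.009, 0.018, -1.0]]
wrist_force: [0.7, -0.6, 0.3]
gripper_width: 0.003
rect c [0.5747 0.0615] yaw 8.00 [ 88.9 148.3]
in stop frame x -68.9 y -17.3 mm, yaw 17.3, gap if flat 23.9
```

View pics/w5d.png

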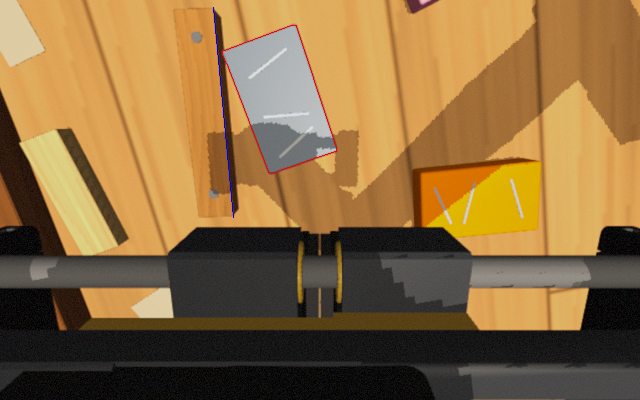

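The wrist view shows the block's right end ahead at +17.3° (outline centred at (280,98), right-far corner at (224,50)). The corner is about 4 mm short of the stop face, and the gap is 24 mm. Next is the left end again.

```bash
python3 -m inch '[{"jaw":255,"x":-0.5,"y":-0.2,"z":-0.7,"ax":0.03,"ay":-0.1,"az":0},{"jaw":255,"x":-0.5,"y":-0.2,"z":-0.9,"ax":0,"ay":0,"az":0},{"jaw":255,"x":-0.1,"y":-0.2,"z":-0.9,"ax":0,"ay":0,"az":0},{"jaw":255,"x":0,"y":0,"z":-0.9,"ax":0,"ay":0,"az":0},{"jaw":255,"x":0,"y":0,"z":-0.3,"ax":0,"ay":0,"az":0},{"jaw":255,"x":0,"y":0,"z":0,"ax":0,"ay":0,"az":0}]'
```

```text
time_s: 12.25
tcp_pos: [0.4786, 0.1089, 0.0629]
ee_rot: [[-0.197, -0.98, -0.006], [-0.98, 0.197, -0.003], [0.005, 0.005, -1.0]]
wrist_force: [0.7, -0.8, 0.0]
gripper_width: 0.008
```

```bash
python3 -m inch '[{"jaw":255,"x":0.1,"y":0.08,"z":-0.4,"ax":0.02,"ay":-0.03,"az":0.1},{"jaw":255,"x":0.05,"y":0.05,"z":-0.35,"ax":0,"ay":0,"az":0.1},{"jaw":255,"x":0,"y":0,"z":-0.05,"ax":0,"ay":0,"az":0},{"jaw":255,"x":0.1,"y":0,"z":0,"ax":0,"ay":0,"az":0},{"jaw":255,"x":0.12,"y":-0.01,"z":0,"ax":0,"ay":-0.04,"az":0},{"jaw":255,"x":0.12,"y":-0.01,"z":0,"ax":0,"ay":-0.04,"az":0}]';python3 -m inch '[{"jaw":255,"x":0.12,"y":-0.01,"z":0,"ax":0,"ay":-0.06,"az":0},{"jaw":255,"x":0.12,"y":-0.01,"z":0,"ax":0,"ay":-0.06,"az":0},{"jaw":255,"x":0.12,"y":-0.01,"z":0,"ax":0,"ay":-0.06,"az":0},{"jaw":255,"x":0.12,"y":-0.01,"z":0,"ax":0,"ay":-0.06,"az":0}]'
python3 - <<'E'
from h import *
im=capture('side');cv2.imwrite('pics/s8.png',cv2.resize(im[120:290,230:420,::-1],None,fx=3.5,fy=3.5))
E
```

```text
time_s: 13.0
tcp_pos: [0.5117, 0.1161, 0.0194]
ee_rot: [[-0.162, -0.987, 0.021], [-0.987, 0.162, 0.004], [-0.007, -0.02, -1.0]]
wrist_force: [-4.9, 2.0, 0.4]
gripper_width: 0.001
time_s: 13.5
tcp_pos: [0.5365, 0.1126, 0.0184]
ee_rot: [[-0.164, -0.985, 0.055], [-0.986, 0.164, 0.001], [-0.01, -0.054, -0.998]]
wrist_force: [-4.9, 3.8, 0.3]
gripper_width: 0.004
```

View pics/s8.png

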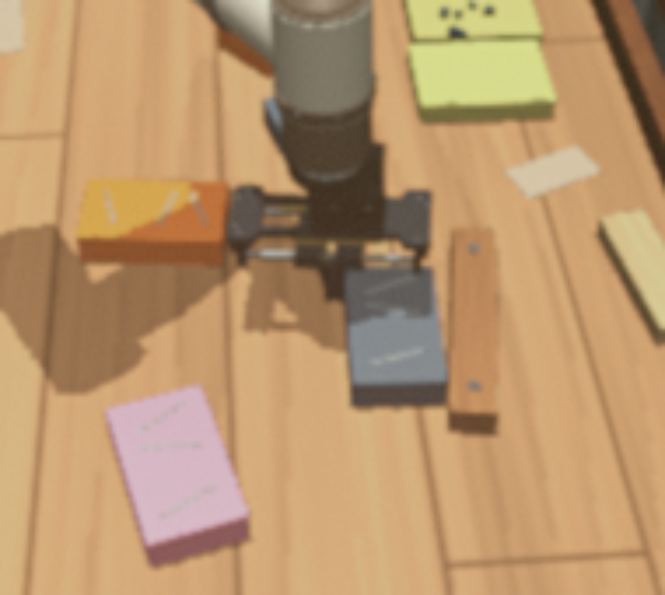

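```bash
python3 -m inch '[{"jaw":255,"x":0.1,"y":-0.015,"z":0,"ax":0,"ay":0.12,"az":0},{"jaw":255,"x":0.1,"y":-0.015,"z":0,"ax":0,"ay":0.08,"az":0},{"jaw":255,"x":0.1,"y":-0.015,"z":0,"ax":0,"ay":0.04,"az":0}]'; python3 -m inch '[{"jaw":255,"x":0.1,"y":-0.015,"z":0,"ax":0,"ay":0,"az":0},{"jaw":255,"x":0.1,"y":-0.015,"z":0,"ax":0,"ay":0,"az":0}]'
python3 - <<'E'
from h import *
im=capture('side');cv2.imwrite('pics/s9.png',cv2.resize(im[120:290,230:420,::-1],None,fx=3.5,fy=3.5))
E
```

```text
time_s: 13.92
tcp_pos: [0.552, 0.1102, 0.0183]
ee_rot: [[-0.164, -0.986, 0.006], [-0.986, 0.164, 0.0], [-0.001, -0.006, -1.0]]
wrist_force: [-6.0, 4.1, 2.0]
gripper_width: 0.004
time_s: 14.18
tcp_pos: [0.5523, 0.109, 0.0183]
ee_rot: [[-0.168, -0.986, -0.017], [-0.986, 0.168, -0.002], [0.005, 0.017, -1.0]]
wrist_force: [-23.0, 13.8, 16.3]
gripper_width: 0.006
```

View pics/s9.png

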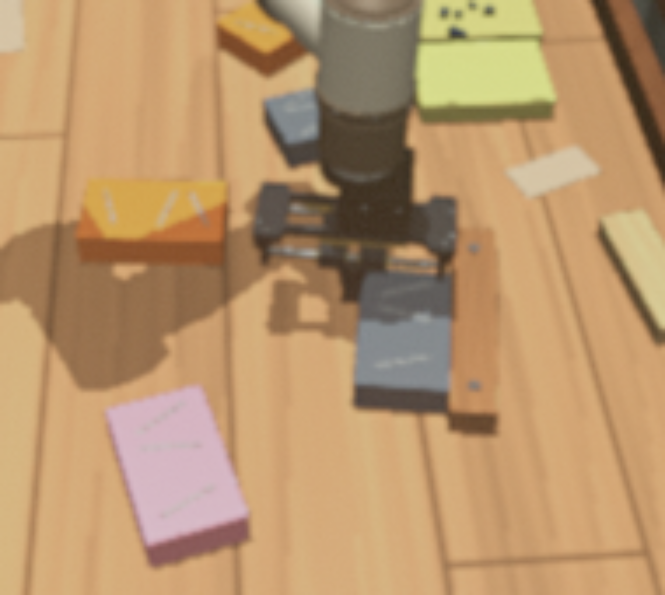

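The force rose to 23 N, so the block has met the stop. I'll back off and look.

```bash
python3 -m inch '[{"jaw":255,"x":-0.4,"y":0.06,"z":0,"ax":0,"ay":0,"az":0},{"jaw":255,"x":-0.4,"y":0,"z":0.6,"ax":0,"ay":-0.1,"az":0},{"jaw":255,"x":0,"y":0.1,"z":1,"ax":0,"ay":0,"az":0},{"jaw":255,"x":0.3,"y":0.2,"z":1,"ax":0,"ay":0,"az":0},{"jaw":255,"x":0.4,"y":0.2,"z":1,"ax":0,"ay":0,"az":0},{"jaw":255,"x":0.4,"y":0.1,"z":1,"ax":0,"ay":0,"az":0},{"jaw":255,"x":0,"y":0,"z":0.5,"ax":0,"ay":0,"az":0},{"jaw":255,"x":0,"y":0,"z":0,"ax":0,"ay":0,"az":0},{"jaw":255,"x":0,"y":0,"z":0,"ax":0,"ay":0,"az":0},{"jaw":255,"x":0,"y":0,"z":0,"ax":0,"ay":0,"az":0}]'; python3 -c "
from h import *
wlook('w6')
b=cv2.imread('pics/w6.png');cv2.imwrite('pics/w6c.png',cv2.resize(b[0:230,120:400],None,fx=2.6,fy=2.6,interpolation=cv2.INTER_CUBIC))"
```

```text
time_s: 15.48
tcp_pos: [0.5686, 0.1463, 0.3267]
ee_rot: [[-0.168, -0.986, 0.013], [-0.986, 0.168, -0.001], [-0.001, -0.013, -1.0]]
wrist_force: [-0.4, 0.9, -0.0]
gripper_width: 0.004
rect c [0.5973 0.0476] yaw -9.55 [147.2  88.3]
in stop frame x -44.3 y -27.4 mm, yaw -0.2, gap if flat -0.7
```

View pics/w6c.png

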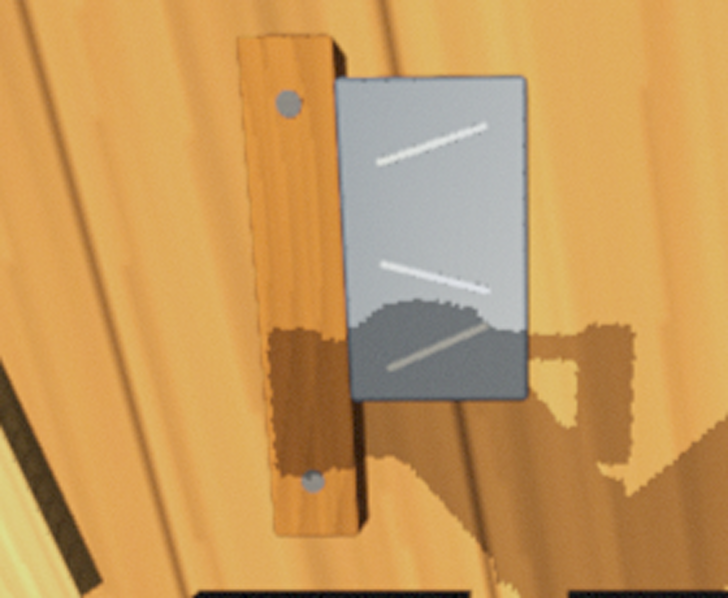

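The block lies against the stop, with the mask reading yaw -0.2° and gap about 0, and its right end sits 102 mm from the stop's middle against the 120 mm limit. By the edge slopes the right end may still be a hair open, so the next push goes to the right end, gently.

```bash
python3 -m inch '[{"jaw":255,"x":-0.4,"y":-0.6,"z":-0.4,"ax":0,"ay":0.06,"az":0},{"jaw":255,"x":-0.5,"y":-0.6,"z":-0.7,"ax":0,"ay":0,"az":0},{"jaw":255,"x":-0.3,"y":-0.6,"z":-0.8,"ax":0,"ay":0,"az":0},{"jaw":255,"x":-0.1,"y":-0.5,"z":-0.8,"ax":0,"ay":0,"az":0},{"jaw":255,"x":0,"y":-0.1,"z":-0.8,"ax":0,"ay":0,"az":0},{"jaw":255,"x":0,"y":0,"z":-0.6,"ax":0,"ay":0,"az":0},{"jaw":255,"x":0,"y":0,"z":0,"ax":0,"ay":0,"az":0}]'
```

```text
time_s: 16.4
tcp_pos: [0.4829, -0.0028, 0.07]
ee_rot: [[-0.167, -0.986, -0.006], [-0.986, 0.167, -0.005], [0.006, 0.005, -1.0]]
wrist_force: [-0.1, 0.1, 1.0]
gripper_width: 0.002
```

```bash
python3 -m inch '[{"jaw":255,"x":0.15,"y":0.12,"z":-0.4,"ax":0.03,"ay":-0.03,"az":0},{"jaw":255,"x":0.1,"y":0.08,"z":-0.4,"ax":0,"ay":0,"az":0},{"jaw":255,"x":0.05,"y":0,"z":-0.1,"ax":0,"ay":0,"az":0},{"jaw":255,"x":0.08,"y":0,"z":0,"ax":0,"ay":0,"az":0},{"jaw":255,"x":0.08,"y":-0.01,"z":0,"ax":0,"ay":0,"az":0}]';python3 -m inch '[{"jaw":255,"x":0.07,"y":-0.01,"z":0,"ax":0,"ay":0,"az":0},{"jaw":255,"x":0.07,"y":-0.01,"z":0,"ax":0,"ay":0,"az":0}]'
```

```text
time_s: 17.02
tcp_pos: [0.5163, 0.0104, 0.0211]
ee_rot: [[-0.163, -0.986, 0.01], [-0.987, 0.164, 0.002], [-0.004, -0.01, -1.0]]
wrist_force: [0.4, -1.0, 0.0]
gripper_width: 0.009
time_s: 17.27
tcp_pos: [0.5262, 0.0092, 0.0227]
ee_rot: [[-0.164, -0.986, 0.013], [-0.987, 0.164, 0.003], [-0.005, -0.013, -1.0]]
wrist_force: [0.4, -0.7, 0.1]
gripper_width: 0.007
```

```bash
python3 -m inch '[{"jaw":255,"x":0.07,"y":-0.01,"z":0,"ax":0,"ay":0,"az":0},{"jaw":255,"x":0.07,"y":-0.01,"z":-0.02,"ax":0,"ay":0,"az":0}]';python3 -m inch '[{"jaw":255,"x":0.08,"y":-0.01,"z":0,"ax":0,"ay":0,"az":0}]';python3 -m inch '[{"jaw":255,"x":0.1,"y":-0.02,"z":0,"ax":0,"ay":0,"az":0}]'
```

```text
time_s: 17.52
tcp_pos: [0.5354, 0.0079, 0.0219]
ee_rot: [[-0.164, -0.986, 0.014], [-0.986, 0.164, 0.004], [-0.006, -0.013, -1.0]]
wrist_force: [-0.3, -0.8, 0.2]
gripper_width: 0.004
time_s: 17.65
tcp_pos: [0.5359, 0.0068, 0.021]
ee_rot: [[-0.165, -0.986, 0.004], [-0.986, 0.165, 0.002], [-0.003, -0.004, -1.0]]
wrist_force: [-13.1, 6.6, 7.6]
gripper_width: 0.001
time_s: 17.77
tcp_pos: [0.5354, 0.0053, 0.0197]
ee_rot: [[-0.167, -0.986, -0.01], [-0.986, 0.167, 0.001], [0.001, 0.01, -1.0]]
wrist_force: [-14.3, 9.5, 11.1]
gripper_width: 0.004
```

```bash
python3 -m inch '[{"jaw":255,"x":0.2,"y":0.01,"z":0,"ax":0,"ay":0,"az":0},{"jaw":255,"x":0.2,"y":0.01,"z":0,"ax":0,"ay":0,"az":0}]'; python3 -m inch '[{"jaw":255,"x":-0.3,"y":0.05,"z":0,"ax":0,"ay":0,"az":0},{"jaw":255,"x":-0.5,"y":0.1,"z":0.6,"ax":0,"ay":0,"az":0},{"jaw":255,"x":0,"y":0.6,"z":1,"ax":0,"ay":0,"az":0},{"jaw":255,"x":0.3,"y":0.6,"z":1,"ax":0,"ay":0,"az":0},{"jaw":255,"x":0.4,"y":0.6,"z":1,"ax":0,"ay":0,"az":0},{"jaw":255,"x":0.4,"y":0.5,"z":1,"ax":0,"ay":0,"az":0},{"jaw":255,"x":0,"y":0,"z":0.5,"ax":0,"ay":0,"az":0},{"jaw":255,"x":0,"y":0,"z":0,"ax":0,"ay":0,"az":0},{"jaw":255,"x":0,"y":0,"z":0,"ax":0,"ay":0,"az":0},{"jaw":255,"x":0,"y":0,"z":0,"ax":0,"ay":0,"az":0}]'; python3 -c "
from h import *
wlook('w7')
s=capture('side');cv2.imwrite('pics/s10.png',s[:,:,::-1])
b=cv2.imread('pics/w7.png');cv2.imwrite('pics/w7c.png',cv2.resize(b[0:230,120:400],None,fx=2.6,fy=2.6,interpolation=cv2.INTER_CUBIC))"
```

```text
time_s: 18.02
tcp_pos: [0.5345, 0.0047, 0.0191]
ee_rot: [[-0.171, -0.983, -0.065], [-0.985, 0.172, -0.006], [0.017, 0.063, -0.998]]
wrist_force: [-27.9, 11.4, 30.1]
gripper_width: 0.009
time_s: 19.27
tcp_pos: [0.5383, 0.137, 0.3]
ee_rot: [[-0.171, -0.982, -0.076], [-0.985, 0.172, -0.007], [0.02, 0.073, -0.997]]
wrist_force: [-0.1, -0.2, -0.7]
gripper_width: 0.004
rect c [0.5967 0.048 ] yaw -9.24 [147.6  89. ]
in stop frame x -45.0 y -27.1 mm, yaw 0.1, gap if flat -0.0
```

View pics/w7c.png

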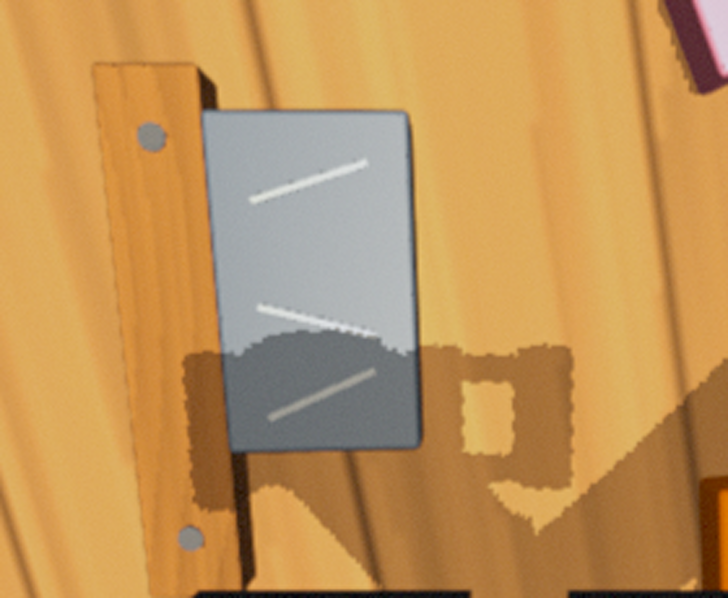

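View pics/s10.png

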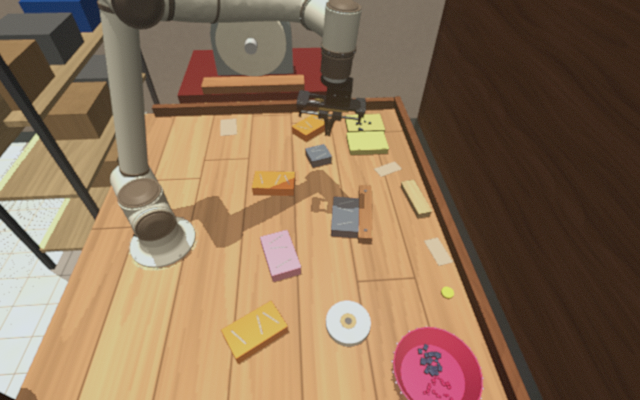

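The block is flat on the stop (gap 0.0 mm, yaw 0.1°, y -27 mm). In the side view the offcut at (318,155) and the disc at (348,322) are where they began. The arm is clear, so I'll hand in.

```bash
python3 -c "
from station import *
print(sense()['time_s'],sense()['wrist_force']);print(finish_job())"
```

```text
19.375 [ 0.5441643  -0.17066346  0.90843405]
the job is handed in; nothing more can be done
None
```

I walked the block to the stop by pushing its near face near alternate ends, and handed the job in at 19.4 s.
- **First swing:** left end ahead to about -19°.
- **Second swing:** right end ahead to about +17°.
- **To the stop:** left end pushed until the block met the stop, then a gentle press on the right end to seat it.

The last wrist view put the block at x = -45.0 mm and yaw +0.1° in the stop frame. Its middle is 27 mm right of the stop's middle, so its right end is about 102 mm out, inside the 120 mm half-length.

The offcut and the disc look unmoved in the side view, and the robot was clear of everything. The highest wrist force I read was about 43 N in all, during the final press.

Some checks disagreed. Hand-picked corners in the side view were up to about 8 mm off the wrist view in y. The side view gave about 12° of skew shortly before the end of the first swing, where the wrist view afterwards gave 19°. The wrist view taken after that swing placed the stop about 6 mm off, probably because the arm was still settling. I let the arm settle before the later wrist views and relied on those.

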